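# Open a seized objective can

## Task

The screw cap of the square objective can has seized. With the can left standing in its holder, break the cap loose (anticlockwise seen from above), spin it off without crushing it, leaning hard on the can or dragging it up, and lay the cap gently, rim down and flat, in the steel tray: set down by feel, neither dropped nor pressed.

Things in the scene. Friction and masses are not known exactly. Their poses are not given: they have to be found in the camera images.
- can_holder: dark metal holder block, 104 x 92 mm and 34 mm high, fixed to the table, with a square well in its middle that keeps the can from turning. Origin: centre of its underside, on the table; z up. The well is 57 mm square and its floor lies 8 mm above the table.
- can: white plastic can for a spare microscope objective, 54.5 mm square up to its shoulder at 46 mm, with a round threaded neck. Origin: centre of its base; z up. It stands loose in the holder's well, about 1 mm play each side, and weighs 0.6 to 0.75 kg full: lifting the cap before its thread is clear pulls the can up too. It may rise 5 mm at most, and must end fully down.
- can_neck (a point): centre of the top of the can's neck, 70 mm above the can's base; neck 34 mm across, 40 over the thread. Three-start thread: the cap climbs 24 mm a turn and is free after about 110 degrees and 7 mm. A sprung steel objective inside pushes the cap up with 10 N or less and stands a few mm out of the neck once the cap is off; leave it there.
- cap: black ribbed screw cap on the can, 48 mm across, 30 mm high, flat roof, 0.11 kg. Origin: centre of its rim's underside; z up to its roof. Closed, that is about 48 mm above the can's base, on the can's axis. Let it climb as it turns (a light upward pull of 2 to 3 N keeps pace): held at one height, its lugs run under the next thread start and catch. Once free, only its own weight is felt.
- cap_grip (a point): on the cap's axis, 25 mm above its rim: pinch across the sides here. Turn anticlockwise seen from above. Sprung ribs hold it: 0.3 to 0.8 N m in the first 15 to 35 degrees, then it lets go with a jerk (torque falls away or reverses) and turns easily. Fingers slip below about 25 N; 30 to 45 N a finger holds, over 50 N crushes it; 20 N will do once it is loose. It takes two grasps.
- tray: shallow stainless steel tray, 120 x 100 mm, lying loose on the table, 0.3 kg. Origin: centre of its underside; x along its 120 mm side, z up. Floor 2 mm thick, rim 8 mm high and 3 mm wide. The cap creeps some mm in the fingers as it climbs, so feel for the floor: lower it slowly (under 10 mm/s), stop at the first 2 to 3 N, then let go; 25 N or a fall of 2 mm is too rough.
- objective_can: small round closed can, 42 mm across and 48 mm high, standing loose behind the work, a bystander. Origin: centre of its underside.
There are look-alikes about, which are no part of the job. What is shaped like the cap but white is not meant.

How it is judged:
By the outcome, as a careful person would: the job done as asked, in the order asked, and still so for the second after the job is handed in, with the robot touching nothing.
It also fails if it takes over 54 s, if anything falls off the work surface, if the arm or the gripper's body presses on something with over 40 N, if the wrist force passes 120 N, or if a joint passes its speed limit or range.

## Robot

A 7-joint arm with a two-finger parallel gripper is mounted at the origin on a cart in front of the work surface, level with it; the furniture and walls round the work are solid. World frame = base frame: x ahead of the robot, y to its left, z up, the work surface at z = 0. Lengths are in m, angles in rad, forces in N, time in s.
With the tool pointing down it reaches from about 0.4 to 0.85 m from the base axis. Payload 4.5 kg.
Tool frame: the origin (TCP) lies between the finger pads; the fingertips stand 8 mm ahead of it and the grasp point (between the pads) lies 11 mm behind it; z points along the fingers, y is the line along which they close (so a half turn about z gives the same grasp; the last joint's range is limited). The gripper opens to 88 mm and grips with 3 to 60 N. Pads are 18 mm wide; open, the fingers measure 123 mm over their backs; the gripper's body (75 mm by 187 mm) begins 45 mm behind the grasp point.
Start: joints at [1.264, 0.689, -0.195, 1.565, 0.157, 0.902, -0.215], TCP at [0.209, -0.589, 0.224] pointing down, gripper open.
Joint ranges: [-3.01, 3.01], [-0.46, 2.08], [-1.47, 1.51], [0.13, 2.56], [-1, 4.14], [0.04, 2.09], [-2.66, 2.66]. Speed limits (rad/s): [2.57, 2.57, 3.14, 3.14, 3.14, 3.14, 3.14].

## Interface

Orientations are given as [roll, pitch, yaw] about the fixed x, y, z axes, in that order (R = Rz(yaw) Ry(pitch) Rx(roll)).
In Python, from cell import env, read_camera, regions_of gives the robot as it stands.
- The arm moves only by the shell command python3 -m jog 'ROWS'. ROWS is a JSON object of lists of equal length, an entry for each row: "slide": the shift along the tool's x, y, z in mm, a list of three; "twist": the turn about the tool's z in degrees; "claw": the gripper command: -1 is shut, 1 is fully open, values between are in proportion. A call has 1 to 8 rows; each row is the pose to reach, as a shift and turn from the pose commanded when the call began, along the tool's axes at that moment; what a row does not reach only later rows make up. A row lasts 1/12 s, in which the tool goes at most 41.7 mm and 7.16 degrees, less where a joint would pass 70% of its speed; a pose out of reach is approached as far as the arm can. A call with a gripper value outside its range is refused whole. The fingers move at their own pace and stop on an object; the grip force is fixed at half the most. Time passes only in rows, so rows that repeat a pose let the fingers close. It gives the time, the measured TCP pose, the force, the opening and the grip force at its end, in the units of the state.
- env.observe(): the state, without advancing time (a new reading comes with each control period).
- read_camera(name): name is "scene" or "top" or "wrist"; returns a dict with "pixels" (480x640x3 uint8, red, green, blue), "z_map" (480x640 float32, m along the optical axis (not along the pixel's ray), 0 where there is no reading), "fx", "fy", "cx", "cy" (pixels), "k1" (the pictures are not rectified: a ray, as slopes to the right and down, at radius r is drawn at 1 + k1 r^2 times it, then the intrinsics apply), "rvec" (rotation vector, rad) and "tvec" (3), from world to camera coordinates, as OpenCV has them; the wrist camera has in their place "hand_eye" (4x4, takes a point from camera to tool coordinates, whose origin is the TCP and whose axes are the flange's). Camera axes: x right, y down, z forward; pixel columns grow to the right and rows downward; lengths in m; the calibration is good to about 2 mm. A picture is of the moment at which its call begins: read the wrist's pose just before it.
- env.close_job(): hands the job in; it is judged then, once.
Trained networks look in a picture, given as the dict that the camera call returned (one of the last four; its "shot" number tells which), for a name from the list of things; names that differ only in an ending like _2 or _b are one class to them, and where a whole thing is asked for, a point or a joint stands for the part that bears it (a point fixed in the world has none). Each returns a list of dicts, best first, with "conf" (0 to 1); they miss things now and then, are a little off and sometimes report something else, mostly with a low value. They report only what shows in the picture. A call takes as long as a camera call. They do not tell look-alikes from the thing itself.
- regions_of(name, picture): "pixels" (480x640 bool, what is visible of it) and "rect" ([centre column, centre row, width, height] in pixels, round what is visible of it).
The state is a dict: "time": time; "joint_pos": joint angles; "qd": joint speeds; "effort": joint torques, N m; "eef_pos": TCP position; "orientation": TCP orientation; "wrist_force": force on the tool from outside, world axes, zero at the start; "moment": the same for the moment, N m; "gripper_width": opening from 0.0 (shut) to 1.0 (fully open); "grasp_force": force on a finger pad.
Only numpy, scipy, OpenCV 4.12 (cv2) and the standard library are available. Lean on these libraries where they do the work, as an engineer would, in place of code of your own. Each camera call takes 0.05 s, during which the arm holds its last target. There are 200 camera calls.

## Working session

There is one attempt and no reset: what is moved stays moved. The work goes in short steps, Python scripts to look and compute and a shell command to move; the robot and the scene stay as the last step left them, time stands still between calls to the robot, and variables do not carry over. Pictures are saved under pics/ and viewed, at most 10 in all, crops included, and the job is handed in when it is done.

```bash
mkdir -p pics; ls
cat > h.py <<'E'
import numpy as np, cv2
from cell import env, read_camera, regions_of
from scipy.spatial.transform import Rotation as R
def cloud(p, mask, st=None):
    v,u=np.nonzero(mask & (p["z_map"]>0)); z=p["z_map"][v,u]
    K=np.array([[p["fx"],0,p["cx"]],[0,p["fy"],p["cy"]],[0,0,1]])
    xy=cv2.undistortPoints(np.c_[u,v].astype(float).reshape(-1,1,2),K,np.array([p["k1"],0,0,0.]))[:,0]
    c=np.c_[xy*z[:,None],z]
    if "rvec" in p:
        Rm=cv2.Rodrigues(np.array(p["rvec"],float))[0]
        return (c-np.array(p["tvec"]).ravel())@Rm
    H=np.array(p["hand_eye"]); t=c@H[:3,:3].T+H[:3,3]
    return t@R.from_euler('xyz',st["orientation"]).as_matrix().T+np.array(st["eef_pos"])
def save(p,n): cv2.imwrite("pics/"+n,p["pixels"][:,:,::-1])
E
python3 - <<'E'
from h import *
s=env.observe(); print(s)
for cam in ("top","scene"):
    p=read_camera(cam); save(p,cam+"1.png")
    for n in ("can_holder","can","cap","tray","objective_can"):
        for r in regions_of(n,p)[:4]:
            c=cloud(p,r["pixels"])
            if len(c)==0: continue
            zt=np.percentile(c[:,2],95); t=c[c[:,2]>zt-.006]
            print(cam,n,round(r["conf"],2),np.round(r["rect"]),"top",np.round(zt,3),"ctr",np.round((t.min(0)+t.max(0))/2,3),"ext",np.round(np.ptp(t,axis=0),3), "col",p["pixels"][r["pixels"]].mean(0).round())
E
```

```text
pics
{'time': 0.0, 'joint_pos': array([ 1.26379526,  0.68997826, -0.19451996,  1.56634952,  0.15730238,
        0.90246112, -0.21511911]), 'qd': array([-0.00049426, -0.00084078,  0.00026582,  0.00029517, -0.00023826,
        0.00139559, -0.00248202]), 'effort': array([-9.68853601e-05, -5.27561152e+01, -1.26654770e+00, -1.53427541e+01,
       -5.25330228e-02,  6.67869084e-03,  1.54493414e-04]), 'eef_pos': array([ 0.20863954, -0.588456  ,  0.2231123 ]), 'orientation': array([-3.13979278e+00,  1.24733136e-04,  3.40873237e-01]), 'wrist_force': array([ 0.20585382, -0.73638846, -0.24060979]), 'moment': array([-0.0033231 ,  0.034647  ,  0.01923579]), 'grasp_force': 0.0, 'gripper_width': 1.003440468839866}
top can_holder 0.69 [248. 238.  67.  74.] top 0.036 ctr [0.518 0.274 0.06 ] ext [0.116 0.105 0.059] col [91. 86. 77.]
top can 0.78 [247. 236.  34.  36.] top 0.073 ctr [0.512 0.269 0.077] ext [0.032 0.04  0.017] col [137. 130. 112.]
top cap 0.58 [245. 232.  32.  31.] top 0.088 ctr [0.517 0.273 0.086] ext [0.048 0.047 0.008] col [41. 38. 36.]
top tray 0.64 [360. 243.  78.  84.] top 0.007 ctr
[... 418 characters left out ...]
scene can 0.62 [277. 233.  34.  22.] top 0.054 ctr [0.517 0.267 0.055] ext [0.054 0.047 0.013] col [164. 155. 135.]
scene cap 0.65 [276. 217.  21.  20.] top 0.086 ctr [0.517 0.271 0.084] ext [0.046 0.05  0.007] col [43. 38. 34.]
scene cap 0.57 [219. 259.  30.  29.] top 0.03 ctr [0.397 0.274 0.028] ext [0.047 0.046 0.007] col [182. 176. 162.]
scene tray 0.95 [331. 306.  92.  68.] top 0.007 ctr [0.514 0.076 0.005] ext [0.14  0.125 0.009] col [213. 201. 188.]
scene tray 0.52 [277. 233.  35.  20.] top 0.054 ctr [0.518 0.265 0.053] ext [0.053 0.045 0.01 ] col [166. 157. 137.]
scene objective_can 0.55 [406. 279.  31.  35.] top 0.048 ctr [0.646 0.043 0.046] ext [0.042 0.041 0.008] col [89. 80. 70.]
```

View pics/top1.png

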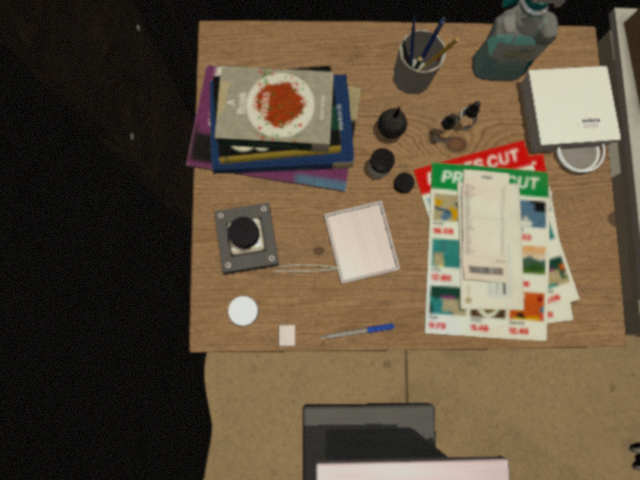

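View pics/scene1.png

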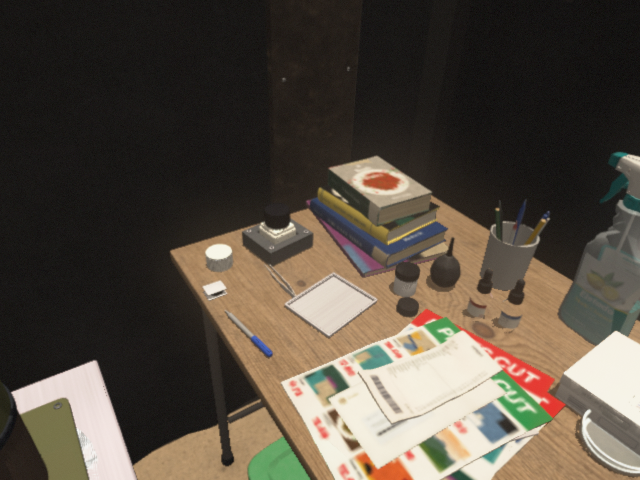

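Run:
```python
from h import *
p=read_camera("top"); c=cloud(p,np.ones((480,640),bool))
print("heights cm, rows x, cols y")
ys=np.arange(.45,-.75,-.06); print("      ",*["%5.2f"%y for y in ys])
for x in np.arange(.95,.0,-.06):
    r=[]
    for y in ys:
        m=(abs(c[:,0]-x)<.03)&(abs(c[:,1]-y)<.03); r.append("%5.0f"%(100*np.percentile(c[m,2],99)) if m.sum()>3 else "    .")
    print("%5.2f "%x,*r)
r=regions_of("tray",p)[0]; t=cloud(p,r["pixels"])[:,:2].astype(np.float32); print(r["rect"],cv2.minAreaRect(t))
q=read_camera("scene")
r=regions_of("tray",q)[0]; t=cloud(q,r["pixels"])[:,:2].astype(np.float32); print(r["rect"],cv2.minAreaRect(t))
```

```text
heights cm, rows x, cols y
        0.45  0.39  0.33  0.27  0.21  0.15  0.09  0.03 -0.03 -0.09 -0.15 -0.21 -0.27 -0.33 -0.39 -0.45 -0.51 -0.57 -0.63 -0.69
 0.95      7     0     0     0     0     0     0     0     0     0     0     .     .     0     4     4     .     .     .     .
 0.89     13     0     0     0     0     0     0     0     0     0     0     .     0     0     8     3   -15     .     .   -50
 0.83      .     0     2     0     0     0     0    14    14    21    24    24     5     5     7     6     .     .     .   -49
 0.77      .    35    12    12    12    12     5    10    14     0     0     5     5     5     5     5     .     .     .   -50
 0.71      .    45    12    12    12    12     5     9     8    10     2     5     5     5     5     4     .   -29     .     .
 0.65     50    55    12    12    12    12     8     5     1     3     3     4     5     2     4     .     .   -29     .     .
 0.59     49    60     3     4     3     2     2     2     2     3     3     1     1     0     4     .     .   -29     .     .
 0.53     48     0     4     9     4     1     1     1   
[... 654 characters left out ...]
71   -71   -71   -71   -71   -71   -71   -71   -71
 0.17     28   -71   -71   -71   -71     0     0     0     0     0     0   -71   -71   -71   -71   -71   -71   -71   -71   -71
 0.11      2   -71   -71   -71   -63     0     0     0     0     0     0   -71   -71   -71   -71   -71   -71   -71   -71   -71
 0.05    -24   -71   -71   -71   -63   -48   -43     .     .     .   -62   -71   -71   -71   -71   -71   -71   -71   -71   -71
[361.0, 242.4, 78.4, 82.7] ((0.5159322619438171, 0.07832203805446625), (0.12678098678588867, 0.1067357212305069), 13.031421661376953)
[330.6, 308.4, 93.9, 64.4] ((0.5176399350166321, 0.07766213268041611), (0.13362924754619598, 0.10506894439458847), 12.861797332763672)
```

```bash
python3 -m jog '{"slide":[[270,-200,-20],[270,-200,-20],[270,-200,-20],[270,-200,-20],[270,-200,-20],[270,-200,-20],[270,-200,-20],[270,-200,-20]],"twist":[0,0,0,0,0,0,0,0],"claw":[1,1,1,1,1,1,1,1]}'; python3 -c "
from h import *
print(env.observe()['joint_pos'])"
```

```text
time: 1.47
eef_pos: [0.3956, -0.3113, 0.2441]
orientation: [3.141, -0.0, 0.341]
wrist_force: [0.3, -0.4, -0.6]
gripper_width: 1.001
grasp_force: 0.0
[ 0.69189746  0.50361958 -0.17966707  1.90215589  0.1275357   0.74605715
 -0.78989094]
```

```bash
python3 -m jog '{"slide":[[155,-255,0],[155,-255,0],[155,-255,0],[155,-255,0],[155,-255,0],[155,-255,0],[155,-255,0],[155,-255,0]],"twist":[0,0,0,0,0,0,0,0],"claw":[1,1,1,1,1,1,1,1]}' ; python3 -m jog '{"slide":[[150,-254,0],[150,-254,0],[150,-254,0],[150,-254,0],[150,-254,0],[150,-254,0],[150,-254,0],[150,-254,0]],"twist":[0,0,0,0,0,0,0,0],"claw":[1,1,1,1,1,1,1,1]}'
python3 - <<'E'
from h import *
s=env.observe(); print(s['joint_pos'],s["eef_pos"],s["orientation"])
p=read_camera("wrist"); save(p,"w1.png")
for n in ("cap","can","can_holder"):
    for r in regions_of(n,p)[:2]:
        c=cloud(p,r["pixels"],s); zt=np.percentile(c[:,2],95); t=c[c[:,2]>zt-.006]
        e=cv2.minAreaRect(t[:,:2].astype(np.float32))
        print(n,r["conf"],zt,e,(t.min(0)+t.max(0))/2)
E
```

```text
time: 2.13
eef_pos: [0.4575, -0.0122, 0.2443]
orientation: [-3.138, -0.005, 0.353]
wrist_force: [0.2, 1.1, 0.8]
gripper_width: 0.999
grasp_force: 0.0
time: 2.8
eef_pos: [0.5116, 0.2794, 0.2439]
orientation: [-3.134, -0.004, 0.352]
wrist_force: [-0.1, -0.2, 0.4]
gripper_width: 0.999
grasp_force: 0.0
[-0.4898868   0.60408826 -0.14419531  1.68022489  0.09998534  0.85842284
 -1.8929812 ] [0.5115951  0.27937488 0.24389743] [-3.13412561 -0.00443089  0.35161752]
cap 0.8 0.030701564041197518 ((0.3986843526363373, 0.27780911326408386), (0.04710360988974571, 0.0465862900018692), 56.72654724121094) [0.39844539 0.27746081 0.02844957]
can 0.62 0.05478490865501617 ((0.5190388560295105, 0.2735065817832947), (0.047797150909900665, 0.048327069729566574), 9.311079978942871) [0.51886226 0.27564303 0.06695858]
can_holder 0.6 0.03539434288239432 ((0.5186601281166077, 0.27319544553756714), (0.10434727370738983, 0.09217669069766998), 9.195929527282715) [0.51899672 0.27308836 0.0580462 ]
```

View pics/w1.png

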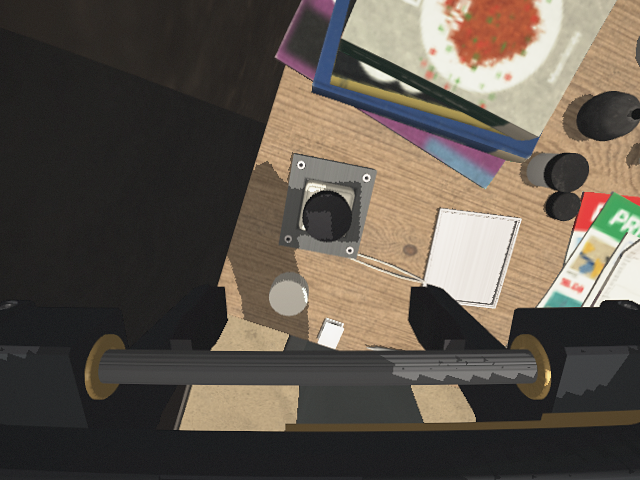

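Run:
```python
from h import *
for i in range(2):
    s=env.observe(); p=read_camera("wrist")
    m=np.zeros((480,640),bool); m[170:260,285:370]=1
    c=cloud(p,m,s); t=c[(c[:,2]>.078)&(c[:,2]<.1)]
    print(s["eef_pos"],s["orientation"],np.median(t[:,2]),cv2.minEnclosingCircle(t[:,:2].astype(np.float32)),np.median(t[:,:2],0),(t.min(0)+t.max(0))/2)
    d=np.append((t.min(0)+t.max(0))[:2]/2,.070)-s["eef_pos"]
    print("tool mm",1000*R.from_euler('xyz',s["orientation"]).as_matrix().T@d)
```

```text
[0.51208269 0.2669355  0.2434845 ] [3.14003716e+00 9.45793792e-04 3.39570047e-01] 0.08589501484613965 ((0.5186586976051331, 0.2734283208847046), 0.024596694856882095) [0.51976741 0.27367348] [0.51861385 0.27350522 0.083482  ]
tool mm [  8.51053989  -4.28900551 173.4700653 ]
[0.51219129 0.266289   0.24360543] [3.13991714e+00 9.40420608e-04 3.38386168e-01] 0.08588253398558254 ((0.5187180638313293, 0.27328673005104065), 0.024549098685383797) [0.51978848 0.27363232] [0.51909377 0.27343752 0.08303001]
tool mm [  9.0473761   -4.74261383 173.58929881]
```

```bash
python3 -m jog '{"slide":[[9,-5,30],[9,-5,60],[9,-5,90],[9,-5,110],[9,-5,120],[9,-5,120],[9,-5,120],[9,-5,120]],"twist":[0,0,0,0,0,0,0,0],"claw":[1,1,1,1,1,1,1,1]}'
python3 - <<'E'
from h import *
s=env.observe()
print(s["eef_pos"],s["orientation"], "tool mm",1000*R.from_euler('xyz',s["orientation"]).as_matrix().T@(np.array([.5187,.2734,.070])-s["eef_pos"]),s["joint_pos"])
E
```

```text
time: 3.77
eef_pos: [0.52, 0.2764, 0.1252]
orientation: [-3.141, -0.003, 0.34]
wrist_force: [-0.0, 0.4, 0.6]
gripper_width: 1.002
grasp_force: 0.0
[0.52002515 0.27644789 0.12524257] [-3.14121453e+00 -2.77819906e-03  3.39962398e-01] tool mm [-2.41909849  2.45246402 55.2351434 ] [-0.50208551  0.77046196 -0.11257532  1.77061721  0.13845481  0.60538249
 -1.92773307]
```

```bash
python3 -m jog '{"slide":[[-1.5,1.5,10],[-1.5,1.5,25],[-1.5,1.5,40],[-1.5,1.5,50],[-1.5,1.5,55],[-1.5,1.5,55],[-1.5,1.5,55],[-1.5,1.5,55]],"twist":[0,0,0,0,0,0,0,0],"claw":[1,1,1,1,1,1,1,1]}'
python3 - <<'E'
from h import *
s=env.observe()
print(s["moment"],"tool mm",1000*R.from_euler('xyz',s["orientation"]).as_matrix().T@(np.array([.5187,.2734,.070])-s["eef_pos"]),s["joint_pos"])
E
```

```text
time: 4.43
eef_pos: [0.5185, 0.2747, 0.0694]
orientation: [-3.141, -0.001, 0.341]
wrist_force: [0.2, 0.3, -0.0]
gripper_width: 1.001
grasp_force: 0.0
[0.01060032 0.03029922 0.00420253] tool mm [-0.24469832  1.33043654 -0.61166071] [-0.51075709  0.85547455 -0.09597636  1.80329048  0.15499589  0.48869817
 -1.9408259 ]
```

```bash
python3 -m jog '{"slide":[[0,1,0],[0,1,0],[0,1,0],[0,1,0],[0,1,0],[0,1,0],[0,1,0],[0,1,0]],"twist":[0,0,0,0,0,0,0,0],"claw":[-1,-1,-1,-1,-1,-1,-1,-1]}'; python3 -m jog '{"slide":[[0,0,0],[0,0,0]],"twist":[0,0],"claw":[-1,-1]}'; python3 -c "
from h import *
s=env.observe();print(s['moment'],s['wrist_force'],s['eef_pos'])"
```

```text
time: 5.1
eef_pos: [0.5183, 0.2735, 0.0687]
orientation: [3.142, -0.0, 0.341]
wrist_force: [-0.1, 0.8, 1.1]
gripper_width: 0.528
grasp_force: 30.0
time: 5.27
eef_pos: [0.5183, 0.2735, 0.0687]
orientation: [3.141, -0.0, 0.341]
wrist_force: [0.1, -0.9, 0.1]
gripper_width: 0.529
grasp_force: 30.0
[-0.01526889 -0.04807306 -0.01922172] [ 0.11071149 -0.9357938   0.0648213 ] [0.51830952 0.27348984 0.06871121]
```

```bash
python3 -m jog '{"slide":[[0,0,-0.2],[0,0,-0.4],[0,0,-0.6],[0,0,-0.8],[0,0,-1.0],[0,0,-1.2],[0,0,-1.2],[0,0,-1.2]],"twist":[-3,-6,-9,-12,-15,-18,-18,-18],"claw":[-1,-1,-1,-1,-1,-1,-1,-1]}'; python3 -c "
from h import *
s=env.observe();print(s['moment'],s['wrist_force'],s['eef_pos'],s['joint_pos'][6])"
```

```text
time: 5.93
eef_pos: [0.5182, 0.2733, 0.0695]
orientation: [-3.141, 0.0, 0.652]
wrist_force: [0.7, 1.0, -4.4]
gripper_width: 0.531
grasp_force: 30.0
[ 0.18549823 -0.16689308 -0.74614754] [ 0.74083769  0.96204485 -4.35500965] [0.51821974 0.2733261  0.06948859] -1.737624182188486
```

```bash
python3 -m jog '{"slide":[[0,0,-0.1],[0,0,-0.2],[0,0,-0.3],[0,0,-0.5],[0,0,-0.7],[0,0,-0.8],[0,0,-0.8],[0,0,-0.8]],"twist":[-3,-6,-9,-12,-15,-18,-18,-18],"claw":[-1,-1,-1,-1,-1,-1,-1,-1]}'; python3 -c "
from h import *
s=env.observe();print(s['moment'],s['wrist_force'],s['eef_pos'],s['joint_pos'][6])"
```

```text
time: 6.6
eef_pos: [0.5173, 0.272, 0.0698]
orientation: [-3.141, 0.004, 0.966]
wrist_force: [-0.6, -1.1, -7.9]
gripper_width: 0.531
grasp_force: 30.0
[-0.29888825  0.14834083 -0.89256489] [-0.63431245 -1.05909176 -7.94915621] [0.51728243 0.27199631 0.06977712] -1.528583366070198
```

```bash
python3 -m jog '{"slide":[[0,0,0.4],[0,0,0.4],[0,0,0.4],[0,0,0.4],[0,0,0.4],[0,0,0.4]],"twist":[-3,-6,-9,-12,-12,-12],"claw":[-1,-1,-1,-1,-1,-1]}'
python3 - <<'E'
from h import *
s=env.observe();print(s['moment'],s['wrist_force'],s['eef_pos'],s['joint_pos'][6],s["orientation"])
p=read_camera("wrist"); cv2.imwrite("pics/w2.png",p["pixels"][:,:,::-1])
E
```

```text
time: 7.1
eef_pos: [0.5181, 0.2733, 0.0706]
orientation: [3.141, 0.001, 1.179]
wrist_force: [-1.7, -2.5, 1.3]
gripper_width: 0.528
grasp_force: 30.0
[-0.48305437  0.25058541  0.3341231 ] [-1.71306447 -2.50302741  1.31176327] [0.51814441 0.273261   0.07063975] -1.3841019287073093 [3.14096724e+00 8.25449225e-04 1.17886436e+00]
```

View pics/w2.png

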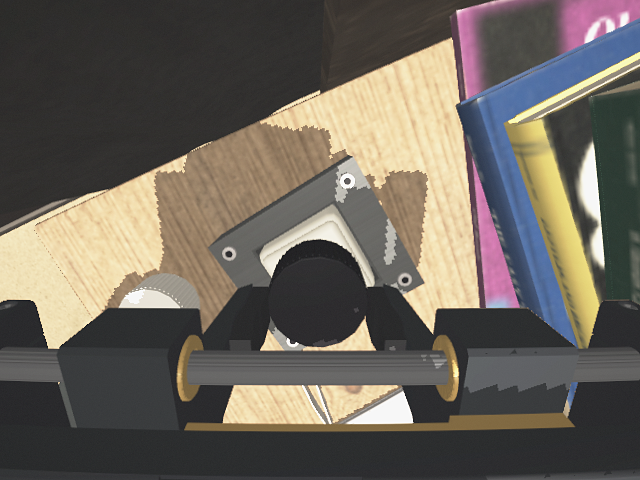

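```bash
python3 -m jog '{"slide":[[0,0,-0.5],[0,0,-0.8],[0,0,-1.1],[0,0,-1.4],[0,0,-1.6],[0,0,-1.9],[0,0,-1.9],[0,0,-1.9]],"twist":[-4,-8,-12,-16,-20,-24,-24,-24],"claw":[-1,-1,-1,-1,-1,-1,-1,-1]}'; python3 -c "
from h import *
s=env.observe();print(s['moment'],s['wrist_force'],s['eef_pos'],s['joint_pos'][6])"
```

```text
time: 7.82
eef_pos: [0.5188, 0.2742, 0.0723]
orientation: [3.141, -0.001, 1.595]
wrist_force: [0.6, 0.2, -3.3]
gripper_width: 0.528
grasp_force: 30.0
[ 0.01191428 -0.24472396  0.03363112] [ 0.55804623  0.24924939 -3.33907992] [0.51876448 0.2741846  0.07234151] -1.0862181297032532
```

```bash
python3 -m jog '{"slide":[[0,0,-0.3],[0,0,-0.5],[0,0,-0.8],[0,0,-1.1],[0,0,-1.3],[0,0,-1.6],[0,0,-1.6],[0,0,-1.6]],"twist":[-4,-8,-12,-16,-20,-24,-24,-24],"claw":[-1,-1,-1,-1,-1,-1,-1,-1]}'; python3 -c "
from h import *
s=env.observe();print(s['moment'],s['wrist_force'],s['eef_pos'],s['joint_pos'][6])"
```

```text
time: 8.48
eef_pos: [0.5186, 0.2734, 0.0738]
orientation: [3.141, 0.0, 2.013]
wrist_force: [0.4, -0.1, -3.3]
gripper_width: 0.527
grasp_force: 30.0
[-0.07444994 -0.3151176   0.03649596] [ 0.43607972 -0.11122773 -3.28956782] [0.5186128  0.27341417 0.07382022] -0.770171813564712
```

Tracking well; continue.

```bash
python3 -m jog '{"slide":[[0,0,-0.3],[0,0,-0.5],[0,0,-0.8],[0,0,-1.1],[0,0,-1.3],[0,0,-1.6],[0,0,-1.6],[0,0,-1.6]],"twist":[-4,-8,-12,-16,-20,-24,-24,-24],"claw":[-1,-1,-1,-1,-1,-1,-1,-1]}'; python3 -c "
from h import *
s=env.observe();print(s['moment'],s['wrist_force'],s['eef_pos'],s['joint_pos'][6])"
```

```text
time: 9.15
eef_pos: [0.5189, 0.2734, 0.0754]
orientation: [3.141, 0.001, 2.431]
wrist_force: [1.9, -0.2, -3.2]
gripper_width: 0.531
grasp_force: 30.0
[-0.15700456 -0.5630068   0.01340648] [ 1.91059953 -0.21285628 -3.17006695] [0.51885496 0.2733721  0.07541677] -0.43608575855527537
```

```bash
python3 -m jog '{"slide":[[0,0,-0.3],[0,0,-0.5],[0,0,-0.8],[0,0,-1.1],[0,0,-1.1],[0,0,-1.1]],"twist":[-4,-8,-12,-16,-16,-16],"claw":[-1,-1,-1,-1,-1,-1]}'; python3 -c "
from h import *
s=env.observe();print(s['moment'],s['wrist_force'],s['eef_pos'],s['joint_pos'][6])"
```

```text
time: 9.65
eef_pos: [0.5187, 0.2741, 0.0769]
orientation: [3.14, 0.0, 2.711]
wrist_force: [0.4, 0.4, -1.4]
gripper_width: 0.529
grasp_force: 30.0
[-0.00608704 -0.54078082 -0.02361458] [ 0.3789766   0.43459265 -1.42885713] [0.5186594  0.27405164 0.07687019] -0.20412692654531625
```

```bash
python3 -m jog '{"slide":[[0,0,-0.3],[0,0,-0.6],[0,0,-0.9],[0,0,-1.2],[0,0,-1.5],[0,0,-1.5],[0,0,-1.5]],"twist":[-4,-8,-12,-16,-20,-20,-20],"claw":[-1,-1,-1,-1,-1,-1,-1]}'; python3 -c "
from h import *
s=env.observe();print(s['moment'],s['wrist_force'],s['eef_pos'],s['joint_pos'][6])"
```

```text
time: 10.23
eef_pos: [0.5186, 0.274, 0.0782]
orientation: [3.141, 0.001, 3.06]
wrist_force: [1.7, 1.2, -1.5]
gripper_width: 0.531
grasp_force: 30.0
[ 0.24735509 -0.59797397 -0.00446606] [ 1.72048503  1.15568092 -1.53479516] [0.51855003 0.27403886 0.07823022] 0.0950235792821031
```

```bash
python3 -m jog '{"slide":[[0,0,-0.4],[0,0,-0.8],[0,0,-1.2],[0,0,-1.6],[0,0,-2],[0,0,-2.4],[0,0,-2.4]],"twist":[0,0,0,0,0,0,0],"claw":[-1,-1,-1,-1,-1,-1,-1]}'; python3 -c "
from h import *
s=env.observe();print(s['moment'],s['wrist_force'],s['eef_pos'],s['joint_pos'][6])"
```

```text
time: 10.82
eef_pos: [0.5182, 0.2737, 0.0805]
orientation: [3.141, 0.0, 3.063]
wrist_force: [1.6, 1.4, -2.0]
gripper_width: 0.526
grasp_force: 30.0
[ 0.37461518 -0.52139467  0.01877449] [ 1.64931119  1.41297067 -2.03739614] [0.51823764 0.27370497 0.08049369] 0.10125799191510168
```

```bash
python3 -m jog '{"slide":[[0,0,-0.5],[0,0,-1],[0,0,-1.5],[0,0,-2],[0,0,-2.5],[0,0,-3],[0,0,-3]],"twist":[0,0,0,0,0,0,0],"claw":[-1,-1,-1,-1,-1,-1,-1]}'; python3 -c "
from h import *
s=env.observe();print(s['moment'],s['wrist_force'],s['eef_pos'],s['joint_pos'][6])
p=read_camera('scene'); cv2.imwrite('pics/s2.png',cv2.resize(p['pixels'][150:290,210:380,::-1],None,fx=4,fy=4))"
```

```text
time: 11.4
eef_pos: [0.5184, 0.2734, 0.0835]
orientation: [-3.141, 0.0, 3.063]
wrist_force: [1.5, 0.7, -1.8]
gripper_width: 0.528
grasp_force: 30.0
[ 0.24294189 -0.57334724  0.01943612] [ 1.45855155  0.65937737 -1.84583059] [0.51837293 0.27340319 0.0835118 ] 0.10527144501291365
```

View pics/s2.png

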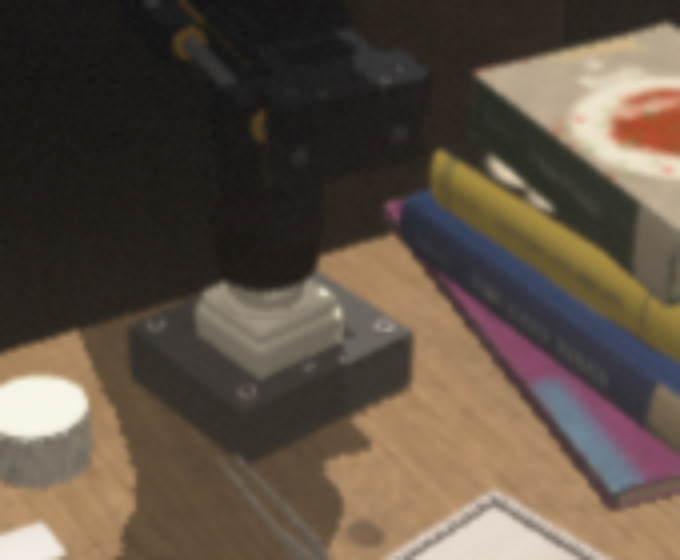

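```bash
python3 -m jog '{"slide":[[0,0,-1.5],[0,0,-3],[0,0,-4.5],[0,0,-6],[0,0,-8],[0,0,-10],[0,0,-12],[0,0,-12]],"twist":[0,0,0,0,0,0,0,0],"claw":[-1,-1,-1,-1,-1,-1,-1,-1]}';python3 -m jog '{"slide":[[0,0,-4],[0,0,-10],[0,0,-18],[0,0,-28],[0,0,-38],[0,0,-46],[0,0,-50],[0,0,-50]],"twist":[0,0,0,0,0,0,0,0],"claw":[-1,-1,-1,-1,-1,-1,-1,-1]}'
python3 - <<'E'
from h import *
s=env.observe();print(s['moment'],s['wrist_force'],s['eef_pos'],s['joint_pos'])
print("to tray, tool mm",1000*R.from_euler('xyz',s["orientation"]).as_matrix().T@(np.array([.5165,.078,.10])-s["eef_pos"]))
p=read_camera('wrist'); save(p,"w3.png")
E
```

```text
time: 12.12
eef_pos: [0.5184, 0.2737, 0.0959]
orientation: [3.141, 0.0, 3.064]
wrist_force: [0.2, -0.5, -1.6]
gripper_width: 0.529
grasp_force: 30.0
time: 12.78
eef_pos: [0.5188, 0.274, 0.1468]
orientation: [3.14, 0.002, 3.063]
wrist_force: [-0.1, -0.5, -0.9]
gripper_width: 0.529
grasp_force: 30.0
[ 0.02620226 -0.15758641  0.04132358] [-0.09234279 -0.48853666 -0.91095545] [0.5188463  0.27403823 0.14682656] [-0.09571175  0.87248125 -0.86720225  1.73991158  0.81699039  0.92975654
  0.18279285]
to tray, tool mm [ -12.89747844 -195.68685891   46.57817796]
```

View pics/w3.png

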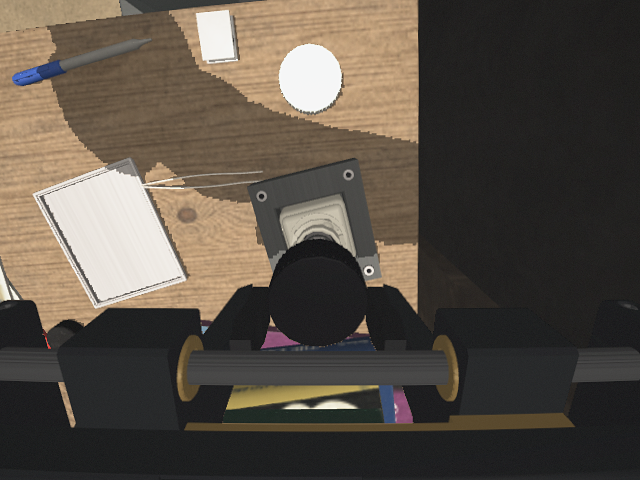

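```bash
python3 -m jog '{"slide":[[-1,-15,0],[-3,-40,0],[-5,-75,0],[-7,-110,0],[-9,-145,0],[-11,-175,0],[-13,-190,0],[-13,-196,0]],"twist":[0,0,0,0,0,0,0,0],"claw":[-1,-1,-1,-1,-1,-1,-1,-1]}';python3 -m jog '{"slide":[[0,0,10],[0,0,25],[0,0,45],[0,0,65],[0,0,85],[0,0,97],[0,0,102],[0,0,102]],"twist":[0,0,0,0,0,0,0,0],"claw":[-1,-1,-1,-1,-1,-1,-1,-1]}'; python3 -m jog '{"slide":[[0,0,0],[0,0,0],[0,0,0]],"twist":[0,0,0],"claw":[-1,-1,-1]}'
python3 - <<'E'
from h import *
s=env.observe();print(s['moment'],s['wrist_force'],s['eef_pos'],s['joint_pos'])
p=read_camera('scene'); cv2.imwrite('pics/s3.png',cv2.resize(p['pixels'][200:360,220:430,::-1],None,fx=3.5,fy=3.5))
E
```

```text
time: 13.5
eef_pos: [0.5156, 0.0727, 0.1445]
orientation: [-3.138, -0.002, 3.059]
wrist_force: [0.1, -0.3, -1.2]
gripper_width: 0.531
grasp_force: 30.0
time: 14.17
eef_pos: [0.515, 0.079, 0.0421]
orientation: [3.141, -0.002, 3.066]
wrist_force: [0.1, -0.5, -1.3]
gripper_width: 0.528
grasp_force: 30.0
time: 14.42
eef_pos: [0.5165, 0.0777, 0.0442]
orientation: [3.141, 0.002, 3.064]
wrist_force: [0.5, 0.4, -1.8]
gripper_width: 0.527
grasp_force: 30.0
[ 0.00531328 -0.10505901 -0.04425055] [ 0.53895927  0.36681811 -1.77981629] [0.51653809 0.07767874 0.04420228] [ 0.187718    0.95678763 -0.73347908  1.9862733   1.0969464   0.66202878
  0.20858342]
```

View pics/s3.png

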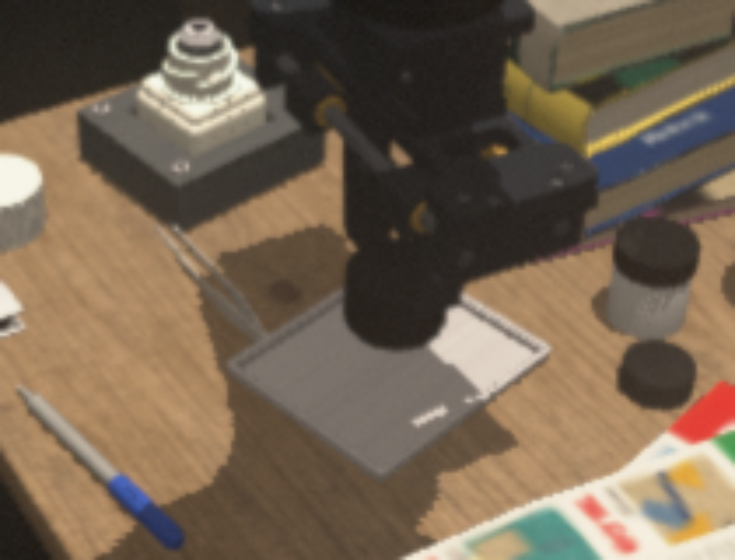

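```bash
python3 -m jog '{"slide":[[0,0,0.7],[0,0,1.4],[0,0,2.1],[0,0,2.8],[0,0,3.5],[0,0,4.2],[0,0,4.9],[0,0,5.6]],"twist":[0,0,0,0,0,0,0,0],"claw":[-1,-1,-1,-1,-1,-1,-1,-1]}' | egrep "pos|wrist"; python3 -m jog '{"slide":[[0,0,0.7],[0,0,1.4],[0,0,2.1],[0,0,2.8],[0,0,3.5],[0,0,4.2],[0,0,4.9],[0,0,5.6]],"twist":[0,0,0,0,0,0,0,0],"claw":[-1,-1,-1,-1,-1,-1,-1,-1]}'| egrep "pos|wrist"
```

```text
eef_pos: [0.5159, 0.0771, 0.0377]
wrist_force: [-0.0, -1.0, -0.4]
eef_pos: [0.516, 0.0771, 0.0321]
wrist_force: [0.1, 0.1, -1.0]
```

```bash
python3 -m jog '{"slide":[[0,0,0.6],[0,0,1.2],[0,0,1.8],[0,0,2.4],[0,0,3.0],[0,0,3.6],[0,0,4.2],[0,0,4.2]],"twist":[0,0,0,0,0,0,0,0],"claw":[-1,-1,-1,-1,-1,-1,-1,-1]}'| egrep "pos|wrist"
```

```text
eef_pos: [0.5159, 0.077, 0.0279]
wrist_force: [0.4, -0.8, -2.0]
```

```bash
python3 -m jog '{"slide":[[0,0,0.5],[0,0,1],[0,0,1.5],[0,0,2],[0,0,2.5],[0,0,3]],"twist":[0,0,0,0,0,0],"claw":[-1,-1,-1,-1,-1,-1]}'| egrep "pos|wrist"
```

```text
eef_pos: [0.516, 0.0771, 0.0249]
wrist_force: [0.3, 0.4, -0.8]
```

```bash
python3 -m jog '{"slide":[[0,0,0.5],[0,0,1],[0,0,1.5],[0,0,2]],"twist":[0,0,0,0],"claw":[-1,-1,-1,-1]}'| egrep "pos|wrist"
```

```text
eef_pos: [0.5159, 0.0771, 0.0229]
wrist_force: [-0.3, -0.0, -0.8]
```

```bash
python3 -m jog '{"slide":[[0,0,0.5],[0,0,1],[0,0,1.5]],"twist":[0,0,0],"claw":[-1,-1,-1]}'| egrep "pos|wrist"
```

```text
eef_pos: [0.516, 0.0771, 0.0215]
wrist_force: [0.4, 0.1, -1.6]
```

```bash
python3 -m jog '{"slide":[[0,0,0.4],[0,0,0.8],[0,0,1.2]],"twist":[0,0,0],"claw":[-1,-1,-1]}'| egrep "pos|wrist"
```

```text
eef_pos: [0.5159, 0.0771, 0.0203]
wrist_force: [0.6, 0.7, -1.2]
```

```bash
python3 -m jog '{"slide":[[0,0,0.4],[0,0,0.8],[0,0,1.2]],"twist":[0,0,0],"claw":[-1,-1,-1]}'| egrep "pos|wrist"
```

```text
eef_pos: [0.516, 0.0771, 0.0191]
wrist_force: [-0.7, 0.0, -0.5]
```

```bash
python3 -m jog '{"slide":[[0,0,0.4],[0,0,0.8],[0,0,1.0]],"twist":[0,0,0],"claw":[-1,-1,-1]}'| egrep "pos|wrist"
```

```text
eef_pos: [0.5159, 0.0771, 0.0181]
wrist_force: [0.3, 0.5, -0.1]
```

```bash
python3 -m jog '{"slide":[[0,0,0.3],[0,0,0.6],[0,0,0.8]],"twist":[0,0,0],"claw":[-1,-1,-1]}'| egrep "pos|wrist"
```

```text
eef_pos: [0.516, 0.0771, 0.0173]
wrist_force: [0.1, -0.2, -1.3]
```

```bash
python3 -m jog '{"slide":[[0,0,0.3],[0,0,0.6],[0,0,0.8]],"twist":[0,0,0],"claw":[-1,-1,-1]}'| egrep "pos|wrist"
```

```text
eef_pos: [0.516, 0.0771, 0.0165]
wrist_force: [-0.5, 0.1, -0.2]
```

```bash
python3 -m jog '{"slide":[[0,0,0.3],[0,0,0.6],[0,0,0.8]],"twist":[0,0,0],"claw":[-1,-1,-1]}'| egrep "pos|wrist"
```

```text
eef_pos: [0.5159, 0.0771, 0.0157]
wrist_force: [1.1, 0.1, -1.8]
```

```bash
python3 -m jog '{"slide":[[0,0,0.3],[0,0,0.6],[0,0,0.8]],"twist":[0,0,0],"claw":[-1,-1,-1]}'| egrep "pos|wrist"
```

```text
eef_pos: [0.516, 0.0771, 0.0149]
wrist_force: [0.4, -0.5, -1.6]
```

```bash
python3 -m jog '{"slide":[[0,0,0.3],[0,0,0.6],[0,0,0.8]],"twist":[0,0,0],"claw":[-1,-1,-1]}'| egrep "pos|wrist"
```

```text
eef_pos: [0.5159, 0.0771, 0.0145]
wrist_force: [-1.8, -0.6, 6.6]
```

```bash
python3 -m jog '{"slide":[[0,0,-0.2],[0,0,-0.3],[0,0,-0.3]],"twist":[0,0,0],"claw":[-1,-1,-1]}'| egrep "pos|wrist"; python3 -c "
from h import *
p=read_camera('top');r=regions_of('tray',p)[0];print(cv2.minAreaRect(cloud(p,r['pixels'])[:,:2].astype(np.float32)))"
```

```text
eef_pos: [0.5159, 0.077, 0.0145]
wrist_force: [-2.1, -0.8, 3.2]
((0.5115827322006226, 0.07845944911241531), (0.11669349670410156, 0.10211703926324844), 13.214874267578125)
```

Light contact at 3 N; release with a small opening, then rise.

```bash
python3 -m jog '{"slide":[[0,0,0],[0,0,0],[0,0,0],[0,0,0],[0,0,0]],"twist":[0,0,0,0,0],"claw":[0.1,0.18,0.18,0.18,0.18]}'; python3 -m jog '{"slide":[[0,0,-1],[0,0,-2],[0,0,-3.5],[0,0,-5],[0,0,-7],[0,0,-9],[0,0,-9],[0,0,-9]],"twist":[0,0,0,0,0,0,0,0],"claw":[0.18,0.18,0.18,0.18,0.25,0.3,0.35,0.4]}'
```

```text
time: 20.32
eef_pos: [0.5161, 0.0772, 0.0143]
orientation: [3.141, 0.0, 3.063]
wrist_force: [0.1, 0.8, 1.0]
gripper_width: 0.589
grasp_force: 0.0
time: 20.98
eef_pos: [0.5161, 0.0771, 0.0236]
orientation: [3.142, 0.0, 3.063]
wrist_force: [0.7, -0.2, -0.1]
gripper_width: 0.699
grasp_force: 0.0
```

```bash
python3 -m jog '{"slide":[[0,0,-5],[0,0,-15],[0,0,-30],[0,0,-55],[0,0,-85],[0,0,-115],[0,0,-130],[0,0,-130]],"twist":[0,0,0,0,0,0,0,0],"claw":[0.4,0.4,0.4,0.6,1,1,1,1]}'
python3 - <<'E'
from h import *
s=env.observe(); p=read_camera("wrist"); save(p,"w4.png")
for n in ("cap","can","tray"):
    for r in regions_of(n,p)[:2]:
        c=cloud(p,r["pixels"],s); zt=np.percentile(c[:,2],95); t=c[c[:,2]>zt-.006]
        print(n,r["conf"],zt,cv2.minAreaRect(t[:,:2].astype(np.float32)))
q=read_camera("scene"); save(q,"s4.png")
for n in ("cap","can"):
    for r in regions_of(n,q)[:2]:
        c=cloud(q,r["pixels"]); zt=np.percentile(c[:,2],95); t=c[c[:,2]>zt-.006]
        print(n,r["conf"],zt,(t.min(0)+t.max(0))/2)
E
```

```text
time: 21.65
eef_pos: [0.5177, 0.0782, 0.1569]
orientation: [3.139, 0.006, 3.064]
wrist_force: [0.0, -0.3, 0.4]
gripper_width: 0.996
grasp_force: 0.0
cap 0.75 0.030670151791058142 ((0.39772799611091614, 0.27709710597991943), (0.04791230708360672, 0.04803157225251198), 31.243074417114258)
cap 0.65 0.03279494577886034 ((0.5146788358688354, 0.07693473249673843), (0.04781707003712654, 0.04755450040102005), 7.200441837310791)
can 0.63 0.08799413217834737 ((0.5180914402008057, 0.2718201279640198), (0.019395213574171066, 0.023294197395443916), 73.15745544433594)
tray 0.84 0.007490224655327687 ((0.5151699185371399, 0.07898318767547607), (0.12354883551597595, 0.10351861268281937), 13.39035415649414)
cap 0.71 0.03242554216720791 [0.51336198 0.07364899 0.03005226]
cap 0.65 0.030198763365787234 [0.39603126 0.27346198 0.02831956]
can 0.58 0.08534770795571614 [0.51716995 0.27103143 0.08438725]
```

View pics/w4.png

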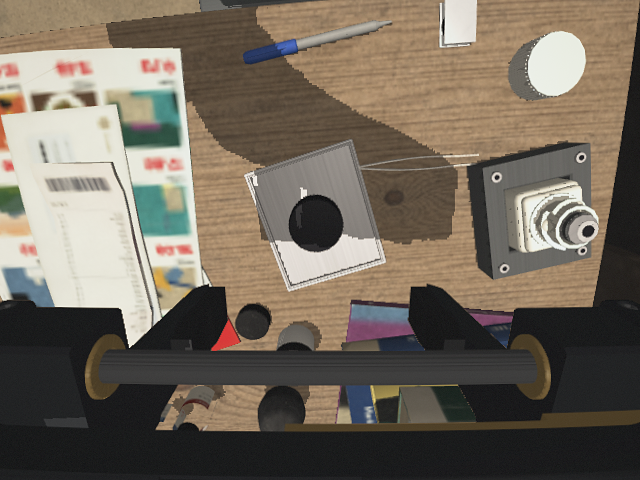

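View pics/s4.png

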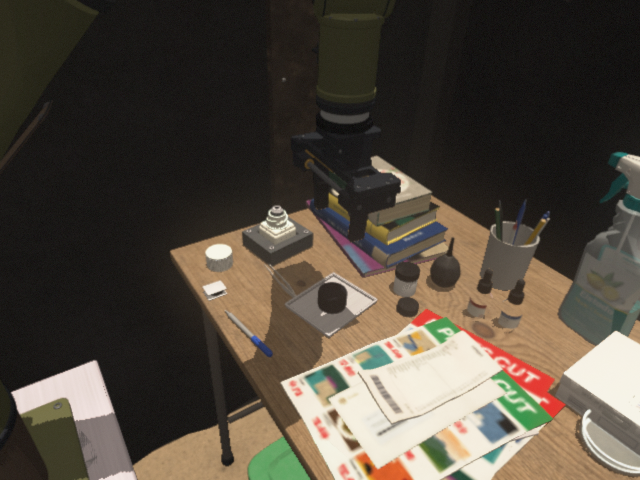

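The cap lies flat in the tray (wrist view 316,222, roof at 32 mm). The can stands down in its holder with the objective showing (575,230), and the gripper is clear of everything.

```bash
python3 -c "
from cell import env
print(env.close_job())"
```

```text
the job is handed in; nothing more can be done
None
```

The cap is off and lies flat, rim down, in the steel tray (first touch peaked at 6.6 N, eased to about 3 N before release), the can is still down in its holder, and the job was handed in at about 22 s of robot time.

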